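# Close and pin the parts box

## Task

Close the open box of rings: set the loose lid fully home on it, its pierced lug above the box's lug, and let go of it. Then take the longer of the two pins from the wooden stand and push it down through the holes of both lugs until its head rests on the lid's lug. Leave the short pin in the stand, and do not disturb the castor and the wheel.

Things in the scene. Friction and masses are not known exactly. Their poses are not given: they have to be found in the camera images.
- box_rim (a point): Centre of the open top of a grey plastic box, fixed to the bench (rim 64 mm above the bench). Outside 150 mm (along its x) x 100 mm (along its y), the four upright corners cut off at 45 degrees by 20 mm; rounded rim, walls 6 mm. Small rings lie on its floor. z is up; x points to its lug.
- box_hole (a point): Upper mouth of the through hole (diameter 15 mm, vertical, slightly chamfered) in the box's lug: 100 mm from the box's centre along its x and 36 mm above the bench. The lug is 12 mm thick, 36 mm wide, reaches to 119 mm from the box's centre, and is open below down to the bench. Axes as the box's.
- lid: Loose aluminium lid, about 300 g, lying upright on the bench at the start: 164 x 114 mm outside, corners cut to match the box; plate 6 mm thick with a skirt reaching 14 mm below it, which goes round the outside of the box's rim with 2 mm play on each side (rounded edges). Origin: centre of the plane of the skirt's lower edge. x points to the lid's lug, z up.
- lid_grip (a point): Centre of the lid's handle bar: black, 80 mm along the lid's x, 22 mm wide along its y, 22 mm high, on two posts. 49 mm above the skirt's lower edge, 29 mm above the lid's top face, over the lid's centre. On the seated lid this point is 99 mm above the bench. Axes as the lid's.
- lid_seat (a point): Centre of the underside of the lid's plate, 35 mm below lid_grip; coincides with box_rim when the lid is home (the plate rests on the rim). Axes as the lid's.
- lid_hole (a point): Upper mouth of the vertical through hole (diameter 17 mm) in the lid's lug, 100 mm from the lid's centre along its x, 22 mm above the skirt's lower edge. The lug is 8 mm thick and 36 mm wide; on the seated lid its top is 72 mm above the bench and its hole is above the box's hole.
- long_pin_grip (a point): Centre of the head of the long pin (90 g), which stands upright in one of the stand's two holes. Head: black cylinder, 25 mm diameter, 32 mm high. Steel shank below it: 12 mm diameter, 60 mm long, tapered over its last 4 mm. The pin is 92 mm long in all; this point is 76 mm above its tip. z points up from tip to head.
- long_pin_tip (a point): Lower end of the long pin's shank. It stands 8 mm above the bench in the stand; with the pin home in the closed box it is 24 mm below box_hole (12 mm above the bench).
- short_pin_grip (a point): Centre of the head of the short pin: same head and shank diameter as the long pin, but a shank only 28 mm long (60 mm in all), so its head stands 32 mm lower. It stands in the other hole of the stand and stays there.
- stand: Wooden stand for the pins, fixed to the bench: 150 mm along its x, 50 mm along its y, 30 mm high. Two holes of 15 mm diameter and 22 mm depth at +50 and -50 mm along its x. Origin: centre of its underside. Which pin is in which hole varies, and so does the side on which the stand and the lid lie.
- castor_mid (a point): Middle of a loose steel swivel castor standing wheel upwards on its 90 x 70 mm plate, about 100 mm high, beyond the box. Leave alone.
- wheel_mid (a point): Middle of a loose black rubber wheel lying flat, 80 mm diameter, 28 mm thick. Leave alone.

How it is judged:
By the outcome, as a careful person would: the job done as asked, in the order asked, and still so for the second after the job is handed in, with the robot touching nothing.
It also fails if it takes over 67 s, if anything falls off the work surface, if the arm or the gripper's body presses on something with over 40 N, if the wrist force passes 120 N, or if a joint passes its speed limit or range.

## Robot

A 6-joint arm with a two-finger parallel gripper is mounted at the origin on the work surface. World frame = base frame: x ahead of the robot, y to its left, z up, the work surface at z = 0. Lengths are in m, angles in rad, forces in N, time in s.
With the tool pointing down it reaches from about 0.35 to 0.95 m from the base axis. Payload 17.4 kg.
Tool frame: the origin (TCP) lies midway between the tips of the shut fingers; the grasp point (between the pads) lies 19 mm behind it; z points along the fingers, y is the line along which they close (so a half turn about z gives the same grasp; the last joint's range is limited). The gripper opens to 93 mm and grips with 3 to 60 N. Pads are 15 mm wide; open, the fingers measure 128 mm over their backs; the gripper's body (75 mm by 188 mm) begins 65 mm behind the grasp point.
Start: joints at [1.201, 0.116, 1.442, -0, 1.584, -0.038], TCP at [0.22, 0.638, 0.219] pointing down, gripper open.
Joint ranges: [-2.83, 2.83], [-0.83, 2.19], [0.07, 2.5], [-1.14, 4.28], [0.01, 3], [-2.97, 2.97]. Speed limits (rad/s): [1.89, 1.89, 2.22, 3.14, 3.14, 3.14].

## Interface

Orientations are given as a rotation vector (axis times angle).
In Python, from rig import manip gives the robot as it stands.
- The arm moves only by the shell command python3 -m creep 'ROWS' [FORCE]. ROWS is JSON, one flat list of numbers, 5 for each row, row after row: the closure, from -1 (fully open) to 1 (shut), then the shift along the world's x, y, z normalised to -1 to 1, where 1 is 0.3 m, then the turn about the world's z normalised to -1 to 1, where 1 is 360 degrees. A call has 1 to 5 rows; each row shifts and turns the commanded pose from where the row before left it; what a row does not reach is not made up. A row lasts 1/12 s, in which the tool goes at most 41.7 mm and 7.16 degrees, less where a joint would pass 70% of its speed; a pose out of reach is approached as far as the arm can. A call with a number of a shift or a turn outside -1 to 1 is refused whole. A call with a gripper value outside its range is refused whole. The fingers move at their own pace and stop on an object; FORCE is the grip in N (left out, the last holds). Time passes only in rows, so rows that do not move let the fingers close. It gives the time, the measured TCP pose, the force, the opening and the grip force at its end, in the units of the state.
- manip.get_state(): the state, without advancing time (a new reading comes with each control period).
- manip.grab_frame(name): name is "scene" or "side" or "wrist"; returns the picture (420x560x3 uint8, blue, green, red); there is no depth.
- manip.camera_params(name): a dict with "camera_matrix" (3x3 intrinsics, pixels), "dist" ([k1, k2, p1, p2, k3] as OpenCV has them; the pictures are not rectified), "position" and "rotation" of the camera in the world. Camera axes: x right, y up, looking along -z (the intrinsics and any distortion apply to the point x, -y, -z); pixel columns grow to the right and rows downward; lengths in m; the calibration is good to about 2 mm. A picture is of the moment at which its call begins: read the wrist's pose just before it. camera_params takes no time and is no camera call; for the wrist camera it gives the pose at the moment of the call.
- manip.hand_in(): hands the job in; it is judged then, once.
The state is a dict: "time_s": time; "joint_pos": joint angles; "joint_velocities": joint speeds; "tau": joint torques, N m; "tcp_pos": TCP position; "ee_rot": TCP orientation; "wrist_force": force on the tool from outside, world axes, zero at the start; "ft_torque": the same for the moment, N m; "finger_gap": finger opening in m; "gripper_force": force on a finger pad.
Only numpy, scipy, OpenCV 4.12 (cv2) and the standard library are available. Lean on these libraries where they do the work, as an engineer would, in place of code of your own. Each camera call takes 0.05 s, during which the arm holds its last target. There are 200 camera calls.

## Working session

There is one attempt and no reset: what is moved stays moved. The work goes in short steps, Python scripts to look and compute and a shell command to move; the robot and the scene stay as the last step left them, time stands still between calls to the robot, and variables do not carry over. Pictures are saved under pics/ and viewed, at most 11 in all, crops included, and the job is handed in when it is done.

```bash
mkdir -p pics; cat > h.py <<'E'
import numpy as np, cv2
from rig import manip
def grab(n):
    p=manip.camera_params(n); im=manip.grab_frame(n); return np.array(im),p
def ray(p,uv):
    K=np.array(p["camera_matrix"],float);d=np.array(p["dist"],float)
    q=cv2.undistortPoints(np.array(uv,float).reshape(-1,1,2),K,d).reshape(-1,2)
    r=np.c_[q[:,0],-q[:,1],-np.ones(len(q))]
    R=np.array(p["rotation"],float)
    if R.shape!=(3,3): R=cv2.Rodrigues(R)[0]
    return np.array(p["position"],float), r@R.T
def onz(p,uv,z):
    o,r=ray(p,uv); return o+r*((z-o[2])/r[:,2])[:,None]
def proj(p,X):
    R=np.array(p["rotation"],float)
    if R.shape!=(3,3): R=cv2.Rodrigues(R)[0]
    c=(np.atleast_2d(X)-np.array(p["position"]))@R
    c=c*[1,-1,-1]
    return cv2.projectPoints(c.astype(float),np.zeros(3),np.zeros(3),np.array(p["camera_matrix"],float),np.array(p["dist"],float))[0].reshape(-1,2)
E
python3 - <<'E'
from h import *
ims=[]
for n in ["scene","side","wrist"]:
    im,p=grab(n); cv2.imwrite(f"pics/{n}0.png",im); ims.append(im); print(n,p)
print(manip.get_state())
cv2.imwrite("pics/a0.png",ims[0]);
E
```

```text
scene {'camera_matrix': array([[410.2930694 ,   0.        , 279.25728912],
       [  0.        , 410.2930694 , 203.1061133 ],
       [  0.        ,   0.        ,   1.        ]]), 'dist': array([-0.07490931,  0.        ,  0.        ,  0.        ,  0.        ]), 'position': array([1.17421914, 0.01776785, 0.74958972]), 'rotation': array([0.56057014, 0.54868426, 1.51924617])}
side {'camera_matrix': array([[500.09831511,   0.        , 282.6890206 ],
       [  0.        , 500.09831511, 213.49524724],
       [  0.        ,   0.        ,   1.        ]]), 'dist': array([-0.09857515,  0.        ,  0.        ,  0.        ,  0.        ]), 'position': array([ 0.2367346 , -0.68761988,  0.63486946]), 'rotation': array([ 0.95334067, -0.21508604, -0.4077511 ])}
wrist {'camera_matrix': array([[372.77876416,   0.        , 277.55695478],
       [  0.        , 372.77876416, 215.24417305],
       [  0.        ,   0.        ,   1.        ]]), 'dist': array([0.02765782, 0.        , 0.        , 0.        , 0.        ]), 'position': array([0.15788941, 0.66061059, 0.38492153]), 'rotation': array([-0.20883054, -0.14844446,  1.23285024])}
{'time_s': 0.15, 'joint_pos': array([ 1.20121669e+00,  1.16385762e-01,  1.44203768e+00,  5.06565611e-06,
        1.58397900e+00, -3.78047116e-02]), 'joint_velocities': array([-6.51846516e-04, -1.85471879e-03, -1.91939754e-03,  1.63289889e-03,
       -2.77568280e-03, -3.85376856e-05]), 'tau': array([ 9.50911308e-04, -7.21767211e+01, -6.22944689e+01,  7.81301502e-02,
        2.26329616e-02, -4.26306883e-05]), 'tcp_pos': array([0.21982825, 0.63807263, 0.21811408]), 'ee_rot': array([-5.18735880e-01, -3.09829882e+00,  1.24404280e-03]), 'wrist_force': array([ 0.13272993,  0.54189663, -0.29681776]), 'ft_torque': array([ 0.02490027, -0.05067549,  0.03844943]), 'gripper_force': 0.0, 'finger_gap': 0.09296006736274165}
```

View pics/scene0.png

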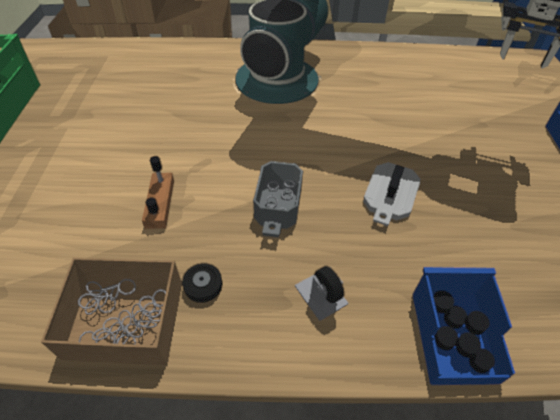

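View pics/side0.png

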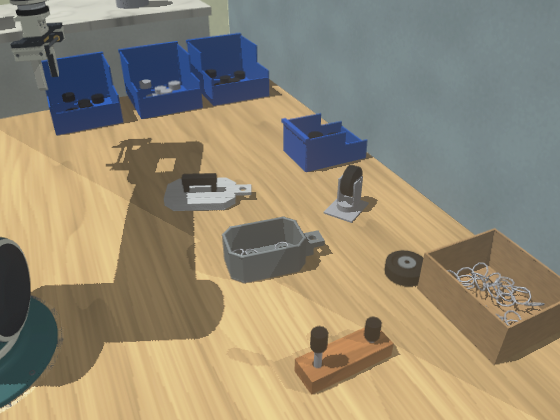

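Scene view: lid handle ≈(396,181), lid lug hole ≈(381,217), box rim around (280,185), box lug hole ≈(271,229), long pin head (156,163), short (152,205). Side view: handle (199,183), lid hole (243,188), box hole (315,238), long pin head (319,338), short (373,328).

```bash
python3 - <<'E'
from h import *
S=cv2.imread("pics/scene0.png");D=cv2.imread("pics/side0.png")
ps=manip.camera_params("scene");pd=manip.camera_params("side")
def tri(a,b):
    o1,r1=ray(ps,a);o2,r2=ray(pd,b);r1=r1[0];r2=r2[0]
    A=np.c_[r1,-r2];t=np.linalg.lstsq(A,o2-o1,rcond=None)[0]
    x,y=o1+t[0]*r1,o2+t[1]*r2
    return ((x+y)/2).round(4),np.linalg.norm(x-y).round(4)
def blob(im,c,w,thr=50):
    x,y=c; m=(im[y-w:y+w,x-w:x+w].max(2)<thr).astype(np.uint8)
    n,l,s,ce=cv2.connectedComponentsWithStats(m)
    i=1+np.argmax(s[1:,4]);return ce[i]+[x-w,y-w],s[i]
for n,a,b in [("handle",(396,181),(199,183)),("long",(156,163),(319,338)),("short",(152,205),(373,328)),("lidhole",(381,217),(243,188)),("boxhole",(271,229),(315,238))]:
    print(n,tri(a,b))
    if n in("handle","long","short"):
        (ca,sa),(cb,sb)=blob(S,a,25),blob(D,b,25);print("  blob",ca,sa,cb,sb,tri(ca,cb))
print("planes lidhole",onz(ps,[(381,217)],.022),onz(pd,[(243,188)],.022))
print("planes boxhole",onz(ps,[(271,229)],.036),onz(pd,[(315,238)],.036))
st=manip.get_state();R=cv2.Rodrigues(st["ee_rot"])[0];print(R.round(3))
E
```

```text
handle (array([0.4885, 0.2986, 0.0371]), np.float64(0.0021))Traceback (most recent call last):
  File "<stdin>", line 16, in <module>
  File "<stdin>", line 12, in blob
    return _wrapfunc(a, 'argmax', axis=axis, out=out, **kwds)
    return bound(*args, **kwds)
ValueError: attempt to get argmax of an empty sequence
```

```bash
python3 - <<'E'
from h import *
S=cv2.imread("pics/scene0.png");D=cv2.imread("pics/side0.png")
ps=manip.camera_params("scene");pd=manip.camera_params("side")
def tri(a,b):
    o1,r1=ray(ps,a);o2,r2=ray(pd,b);r1=r1[0];r2=r2[0]
    A=np.c_[r1,-r2];t=np.linalg.lstsq(A,o2-o1,rcond=None)[0]
    x,y=o1+t[0]*r1,o2+t[1]*r2
    return ((x+y)/2).round(4),np.linalg.norm(x-y).round(4)
for n,a,b in [("handle",(396,181),(199,183)),("long",(156,163),(319,338)),("short",(152,205),(373,328)),("lidhole",(381,217),(243,188)),("boxhole",(271,229),(315,238))]:
    print(n,tri(a,b))
print("handle z.049",onz(ps,[(396,181)],.049))
print("planes lidhole",onz(ps,[(381,217)],.022),onz(pd,[(243,188)],.022))
print("planes boxhole",onz(ps,[(271,229)],.036),onz(pd,[(315,238)],.036))
print("rim corners mean (z.064)",onz(ps,[(280,194)],.064))
st=manip.get_state();R=cv2.Rodrigues(st["ee_rot"])[0];print(R.round(3))
p=manip.camera_params("wrist");Rc=cv2.Rodrigues(p["rotation"])[0]
print(R.T@Rc, R.T@(p["position"]-st["tcp_pos"]))
E
```

```text
handle (array([0.4885, 0.2986, 0.0371]), np.float64(0.0021))
long (array([ 0.4923, -0.271 ,  0.0855]), np.float64(0.0))
short (array([ 0.5927, -0.2654,  0.0532]), np.float64(0.0003))
lidhole (array([0.5834, 0.2541, 0.0199]), np.float64(0.0057))
boxhole (array([0.6355, 0.0012, 0.0317]), np.float64(0.0006))
handle z.049 [[0.49873192 0.2948066  0.049     ]]
planes lidhole [[0.58798797 0.25114646 0.022     ]] [[0.58167585 0.25520427 0.022     ]]
planes boxhole [[0.63907522 0.00108931 0.036     ]] [[ 0.6325759  -0.00339929  0.036     ]]
rim corners mean (z.064) [[0.56172989 0.01903896 0.064     ]]
[[-0.945  0.326 -0.   ]
 [ 0.326  0.945 -0.001]
 [ 0.    -0.001 -1.   ]]
[[ 6.74988465e-05  9.71281389e-01  2.37933727e-01]
 [ 9.99999828e-01  7.31178000e-05 -5.82165441e-04]
 [-5.82843649e-04  2.37933725e-01 -9.71281217e-01]] [ 0.06590798  0.0010039  -0.16690596]
```

View pics/wrist0.png

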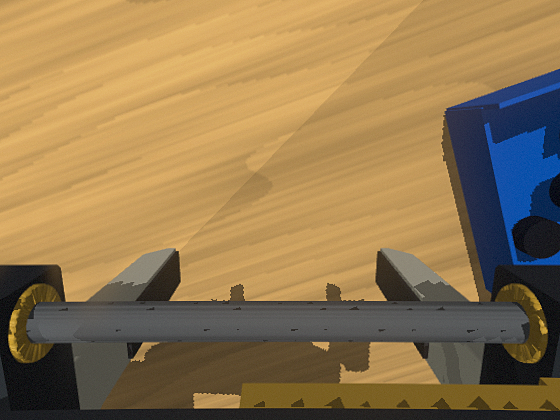

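The wrist view shows only bench and a blue bin edge at the right; the fingers are in view at rows 250+. Move above the lid.

```bash
python3 -m creep '[-1,0.076,-0.095,0,-0.0014,-1,0.076,-0.095,0,-0.0014,-1,0.076,-0.095,0,-0.0014,-1,0.076,-0.095,0,-0.0014]' 30
python3 -m creep '[-1,0.076,-0.095,0,-0.0014,-1,0.076,-0.095,0,-0.0014,-1,0.076,-0.095,0,-0.0014,-1,0.076,-0.095,0,-0.0014]'
python3 -m creep '[-1,0.076,-0.095,0,-0.0014,-1,0.076,-0.095,0,-0.0014,-1,0.076,-0.095,0,-0.0014,-1,0.076,-0.095,0,-0.0014,-1,0,0,0,0]'
python3 -m creep '[-1,0,0,0,0]'
python3 - <<'E'
from h import *
im,p=grab("wrist");cv2.imwrite("pics/w1.png",im)
np.savez("w1.npz",**p)
E
```

```text
time_s: 0.48
tcp_pos: [0.3116, 0.5228, 0.2183]
ee_rot: [-0.573, -3.089, 0.001]
wrist_force: [-0.4, -0.3, 0.0]
finger_gap: 0.0931
gripper_force: 0.0
time_s: 0.82
tcp_pos: [0.403, 0.4086, 0.2186]
ee_rot: [-0.628, -3.078, 0.0]
wrist_force: [0.5, 0.4, 0.7]
finger_gap: 0.0928
gripper_force: 0.0
time_s: 1.23
tcp_pos: [0.4962, 0.292, 0.2183]
ee_rot: [0.688, 3.065, -0.002]
wrist_force: [1.1, 0.1, -0.8]
finger_gap: 0.0934
gripper_force: 0.0
time_s: 1.32
tcp_pos: [0.4943, 0.2948, 0.2183]
ee_rot: [-0.686, -3.065, 0.001]
wrist_force: [-1.1, 0.1, 0.4]
finger_gap: 0.093
gripper_force: 0.0
```

View pics/w1.png

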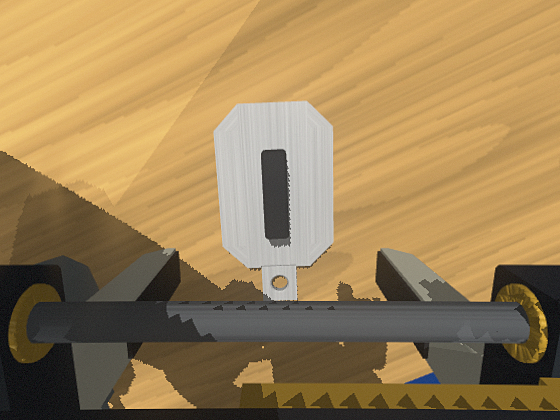

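Wrist view: lid centred; handle top corners ≈(262,150)-(289,239), lug hole ≈(280,282), lid plate from (214,102) to (333,267). Next look at the box from the same height.

```bash
python3 - <<'E'
from h import *
p=manip.camera_params("wrist");im=cv2.imread("pics/w1.png")
m=np.zeros(im.shape[:2],np.uint8);g=im.max(2);m[130:260,245:305]=(g[130:260,245:305]<70)*255
c=max(cv2.findContours(m,0,2)[0],key=cv2.contourArea)
b=cv2.boxPoints(cv2.minAreaRect(c));print(b)
X=onz(p,b,.060);print(X.round(4),X.mean(0))
h=onz(p,[(280,282)],.022)[0];print("hole",h)
c0=X.mean(0);print("yaw via hole",np.degrees(np.arctan2(*(h-c0)[[1,0]])),np.linalg.norm((h-c0)[:2]))
# plate outline
v=g.copy();hsv=cv2.cvtColor(im,cv2.COLOR_BGR2HSV);w=((hsv[...,1]<40)&(hsv[...,2]>140)).astype(np.uint8)*255;w[268:]=0
c=max(cv2.findContours(w,0,2)[0],key=cv2.contourArea)
b=cv2.boxPoints(cv2.minAreaRect(onz(p,c.reshape(-1,2),.018)[:,:2].astype(np.float32)));
print(b.round(4),b.mean(0));print("edge yaw",[np.degrees(np.arctan2(*(b[i]-b[i-1])[::-1])) for i in range(4)],[np.linalg.norm(b[i]-b[i-1]) for i in range(4)])
E
python3 -m creep '[-1,0.03,-0.13,0,0.009,-1,0.03,-0.13,0,0.009,-1,0.03,-0.13,0,0.009,-1,0.03,-0.13,0,0.009,-1,0.03,-0.13,0,0.009]'
python3 -m creep '[-1,0,-0.13,0,0,-1,0,-0.13,0,0,-1,0,-0.12,0,0,-1,0,0,0,0,-1,0,0,0,0]'
python3 - <<'E'
from h import *
im,p=grab("wrist");cv2.imwrite("pics/w2.png",im)
np.savez("w2.npz",**p)
E
```

```text
[[260.6895  150.15125]
 [285.62372 149.27637]
 [288.7298  237.79895]
 [263.7956  238.67383]]
[[0.448  0.3025 0.06  ]
 [0.4564 0.3222 0.06  ]
 [0.5299 0.2913 0.06  ]
 [0.521  0.2704 0.06  ]] [0.48881709 0.29659859 0.06      ]
hole [0.58111986 0.25889763 0.022     ]
yaw via hole -22.21750023362726 0.09970538058189728
[[0.3914 0.2759]
 [0.5446 0.2105]
 [0.5893 0.3153]
 [0.4361 0.3807]] [0.49037462 0.29557335]
edge yaw [np.float32(-113.10776), np.float32(-23.107765), np.float32(66.89224), np.float32(156.89223)] [np.float32(0.11394697), np.float32(0.16654325), np.float32(0.11394697), np.float32(0.16654325)]
time_s: 1.78
tcp_pos: [0.5381, 0.1008, 0.2188]
ee_rot: [0.235, 3.133, 0.0]
wrist_force: [1.5, 0.1, -0.5]
finger_gap: 0.093
gripper_force: 0.0
time_s: 2.2
tcp_pos: [0.5383, -0.0131, 0.2187]
ee_rot: [-0.245, -3.132, -0.0]
wrist_force: [0.8, 0.4, 0.0]
finger_gap: 0.093
gripper_force: 0.0
```

View pics/w2.png

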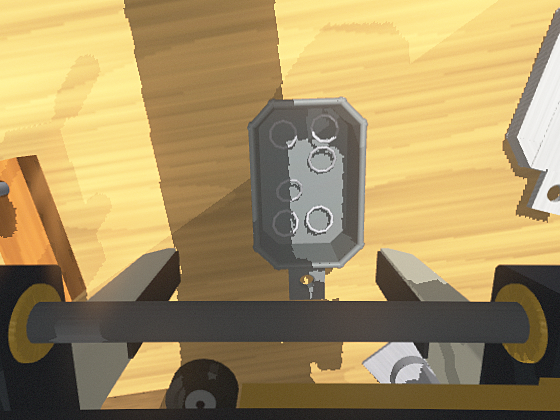

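Wrist view: box rim corners from (248,98) to (366,270), lug hole ≈(306,281). Castor (400,370) and wheel (200,390) well clear.

```bash
python3 - <<'E'
from h import *
p=manip.camera_params("wrist");im=cv2.imread("pics/w2.png")
hsv=cv2.cvtColor(im,cv2.COLOR_BGR2HSV)
m=(hsv[...,1]<60).astype(np.uint8)*255;m[:, :235]=0;m[:,380:]=0;m[268:]=0
m=cv2.morphologyEx(m,cv2.MORPH_OPEN,np.ones((5,5)))
c=max(cv2.findContours(m,0,2)[0],key=cv2.contourArea);print(cv2.boundingRect(c))
b=cv2.boxPoints(cv2.minAreaRect(onz(p,c.reshape(-1,2),.062)[:,:2].astype(np.float32)))
print(b.round(4),b.mean(0));print([np.degrees(np.arctan2(*(b[i]-b[i-1])[::-1])).round(2) for i in range(4)],[np.linalg.norm(b[i]-b[i-1]).round(4) for i in range(4)])
h=onz(p,[(306,281)],.036)[0];print("hole",h)
# inner/outer corners by eye
e=[(248,126),(270,101),(344,98),(366,126),(363,245),(340,269),(275,270),(254,247)]
X=onz(p,e,.062);print(X.round(4)[:,:2],X.mean(0))
cv2.imwrite("pics/c2.png",cv2.resize(im[85:305,230:390],None,fx=3.6,fy=2.7,interpolation=cv2.INTER_CUBIC)) 
E
```

```text
(248, 97, 119, 171)
[[ 0.4508 -0.0231]
 [ 0.5994 -0.0419]
 [ 0.6119  0.057 ]
 [ 0.4633  0.0758]] [0.53137004 0.01696181]
[np.float32(-97.2), np.float32(-7.2), np.float32(82.8), np.float32(172.8)] [np.float32(0.0997), np.float32(0.1498), np.float32(0.0997), np.float32(0.1498)]
hole [0.63016604 0.00403489 0.036     ]
[[ 0.4717 -0.0255]
 [ 0.4547 -0.004 ]
 [ 0.4618  0.0568]
 [ 0.4871  0.0726]
 [ 0.5916  0.0597]
 [ 0.6115  0.0364]
 [ 0.6033 -0.0232]
 [ 0.5782 -0.0387]] [0.53246592 0.01676434 0.062     ]
```

```bash
python3 -m creep '[-1,-0.02,0.129,0,-0.005,-1,-0.02,0.129,0,-0.005,-1,-0.02,0.129,0,-0.005,-1,-0.021,0.129,0,-0.005,-1,-0.021,0.129,0,-0.005]' 40 >/dev/null
python3 -m creep '[-1,-0.021,0.129,0,-0.005,-1,-0.021,0.129,0,-0.005,-1,-0.02,0.129,0,-0.004,-1,0,0,-0.1,0,-1,0,0,-0.1,0]' >/dev/null
python3 -m creep '[-1,0,0,-0.1,0,-1,0,0,-0.1,0,-1,0,0,-0.1,0,-1,0,0,0,0,-1,0,0,0,0]'
python3 - <<'E'
from h import *
im,p=grab("wrist");cv2.imwrite("pics/w3.png",im)
a=manip.get_state()["ee_rot"];a=a if a[1]>0 else -a;print(2*np.degrees(np.arctan2(a[1],a[0]))-90)
m=np.zeros(im.shape[:2],np.uint8);g=im.max(2);m[60:420,200:355]=(g[60:420,200:355]<70)*255
c=max(cv2.findContours(m,0,2)[0],key=cv2.contourArea)
X=onz(p,cv2.boxPoints(cv2.minAreaRect(c)),.060);print(cv2.boundingRect(c),X.round(4),X.mean(0))
E
```

```text
time_s: 3.5
tcp_pos: [0.4879, 0.2979, 0.0681]
ee_rot: [-0.62, -3.078, 0.002]
wrist_force: [0.7, 0.1, 1.1]
finger_gap: 0.0926
gripper_force: 0.0
67.1982551136928
(200, 180, 155, 125) [[0.4371 0.2802 0.06  ]
 [0.4646 0.3474 0.06  ]
 [0.5247 0.326  0.06  ]
 [0.4949 0.2531 0.06  ]] [0.48031302 0.30166966 0.06      ]
```

```bash
python3 -m creep '[-1,0.003,-0.004,-0.06,0,-1,0,0,-0.067,0,-1,0,0,0,0,1,0,0,0,0,1,0,0,0,0]' 45
python3 -m creep '[1,0,0,0,0,1,0,0,0,0,1,0,0,0,0,1,0,0,0,0,1,0,0,0,0]'
```

```text
time_s: 3.97
tcp_pos: [0.491, 0.2963, 0.033]
ee_rot: [0.623, 3.077, 0.003]
wrist_force: [-0.2, 0.0, -0.2]
finger_gap: 0.084
gripper_force: 0.0
time_s: 4.38
tcp_pos: [0.4903, 0.2956, 0.0308]
ee_rot: [0.624, 3.079, 0.0]
wrist_force: [0.6, -0.7, -0.4]
finger_gap: 0.051
gripper_force: 0.0
```

```bash
python3 -m creep '[1,0,0,0,0,1,0,0,0,0,1,0,0,0,0,1,0,0,0,0,1,0,0,0,0]'
python3 -m creep '[1,0,0,0,0,1,0,0,0.1,0,1,0,0,0.1,0,1,0,0,0.1,0,1,0,0,0,0]'
python3 - <<'E'
from h import *
im,p=grab("wrist");cv2.imwrite("pics/w4.png",im)
E
```

```text
time_s: 4.8
tcp_pos: [0.4901, 0.2955, 0.0305]
ee_rot: [-0.624, -3.079, 0.0]
wrist_force: [-0.3, -1.3, -0.2]
finger_gap: 0.0216
gripper_force: 45.0
time_s: 5.22
tcp_pos: [0.492, 0.2966, 0.1266]
ee_rot: [0.622, 3.074, 0.007]
wrist_force: [0.5, 0.3, -1.1]
finger_gap: 0.0215
gripper_force: 45.0
```

View pics/w4.png

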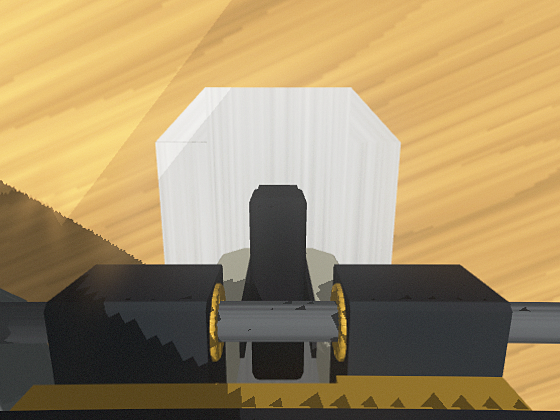

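Lid is gripped and lifted: plate's back edge at row 88 (205–350), sides at columns 156/400; handle centred between the fingers. Measure its offset in the tool.

```bash
python3 - <<'E'
from h import *
im,p=grab("wrist");st=manip.get_state();print(st["tcp_pos"],st["wrist_force"])
z=st["tcp_pos"][2]+.019-.029-.001
R=cv2.Rodrigues(st["ee_rot"])[0]
def tl(uv): return ((onz(p,uv,z)-st["tcp_pos"])@R)[:,:2].round(4)
hsv=cv2.cvtColor(im,cv2.COLOR_BGR2HSV);w=((hsv[...,1]<40)&(hsv[...,2]>140)).astype(np.uint8)*255;w[250:]=0
c=max(cv2.findContours(w,0,2)[0],key=cv2.contourArea)
print(cv2.boundingRect(c));a=cv2.approxPolyDP(c,4,True).reshape(-1,2);print(np.c_[a,tl(a)])
a=2*np.degrees(np.arctan2(*(st["ee_rot"]*np.sign(st["ee_rot"][1]))[[1,0]]))-90;print("yaw",a)
E
```

```text
[0.49045121 0.29576157 0.12112087] [-0.17166531 -0.32759535 -3.16342563]
(156, 87, 245, 163)
[[ 1.56e+02  1.41e+02  5.74e-02 -5.55e-02]
 [ 1.64e+02  2.49e+02  3.60e-03 -5.57e-02]
 [ 2.49e+02  2.49e+02  3.50e-03 -1.26e-02]
 [ 2.48e+02  2.02e+02  2.80e-02 -1.27e-02]
 [ 2.59e+02  1.84e+02  3.69e-02 -7.10e-03]
 [ 2.96e+02  1.84e+02  3.69e-02  1.09e-02]
 [ 3.03e+02  1.91e+02  3.34e-02  1.44e-02]
 [ 3.06e+02  2.49e+02  3.50e-03  1.64e-02]
 [ 3.91e+02  2.49e+02  3.50e-03  5.96e-02]
 [ 4.00e+02  1.43e+02  5.64e-02  5.99e-02]
 [ 3.50e+02  8.70e+01  8.16e-02  3.50e-02]
 [ 2.05e+02  8.70e+01  8.16e-02 -3.12e-02]]
yaw 67.10365616637893
```

```bash
python3 -m creep '[1,0.017,-0.117,0,0.0054,1,0.017,-0.117,0,0.0054,1,0.017,-0.117,0,0.0054,1,0.017,-0.117,0,0.0054,1,0.017,-0.116,0,0.0054]'>/dev/null
python3 -m creep '[1,0.017,-0.116,0,0.0054,1,0.017,-0.116,0,0.0054,1,0.016,-0.116,0,0.0054,1,0,0,-0.03,0,1,0,0,0,0]'
python3 -m creep '[1,0,0,0,0,1,0,0,0,0]'
python3 - <<'E'
from h import *
st=manip.get_state();a=2*np.degrees(np.arctan2(*(st["ee_rot"]*np.sign(st["ee_rot"][1]))[[1,0]]))-90;print("yaw",a,st["tcp_pos"])
im,p=grab("scene");cv2.imwrite("pics/s5.png",im)
im2,p=grab("side");cv2.imwrite("pics/d5.png",im2)
cv2.imwrite("pics/c5.png",np.hstack([cv2.resize(im[130:270,220:340],(400,466),interpolation=2),cv2.resize(im2[150:290,205:325],(400,466),interpolation=2)]))
E
```

```text
time_s: 6.15
tcp_pos: [0.5295, 0.0146, 0.1083]
ee_rot: [-0.206, -3.131, 0.0]
wrist_force: [0.2, 0.6, -3.1]
finger_gap: 0.0219
gripper_force: 45.0
time_s: 6.32
tcp_pos: [0.5303, 0.0169, 0.1108]
ee_rot: [-0.2, -3.134, -0.0]
wrist_force: [0.7, 0.2, -2.3]
finger_gap: 0.0219
gripper_force: 45.0
yaw 82.68424296391717 [0.53025808 0.0168617  0.11077751]
```

View pics/c5.png

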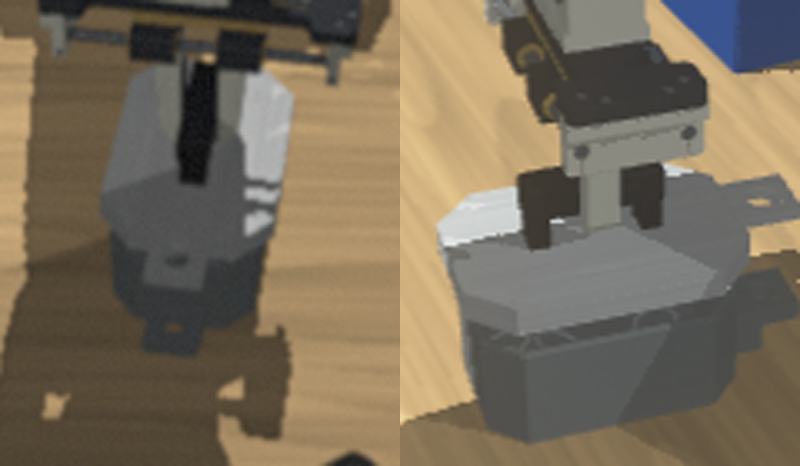

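The crop shows the lid above the box, aligned within a couple of mm; lid hole at (273.4,208.1) / box hole (271.9,228.5) in scene, (313.6,210.1) / (317.5,235.3) in side.

```bash
python3 - <<'E'
from h import *
for n,l,b in [("scene",(273.4,208.1),(271.9,228.5)),("side",(313.6,210.1),(317.5,235.3))]:
    p=manip.camera_params(n);a=onz(p,[l],.103)[0];c=onz(p,[b],.036)[0];print(n,a,c,(c-a)[:2]*1000)
# lug sides in scene crop: lid lug x 145..212 at row ~285, box lug 145..203 at ~350
p=manip.camera_params("scene")
f=lambda u,v:(220+u*.3,130+v*.3)
L=onz(p,[f(143,286),f(205,290)],.103);B=onz(p,[f(143,350),f(198,355)],.036);print(L,B)
print((B.mean(0)-L.mean(0))*1000)
E
```

```text
scene [0.63571471 0.00601539 0.103     ] [0.6376673  0.00300412 0.036     ] [ 1.95259008 -3.01126905]
side [ 0.62764223 -0.00172863  0.103     ] [0.64131358 0.00228109 0.036     ] [13.67135008  4.00972214]
[[ 0.65652174 -0.01465272  0.103     ]
 [ 0.65859102  0.02291952  0.103     ]] [[ 0.65560203 -0.01580709  0.036     ]
 [ 0.6586234   0.01963565  0.036     ]]
[ -0.44366589  -2.21911607 -67.        ]
```

```bash
python3 -m creep '[1,0.003,-0.005,-0.02,0,1,0,0,-0.02,0,1,0,0,-0.015,0,1,0,0,-0.01,0,1,0,0,0,0]'
python3 -m creep '[1,0,0,-0.008,0,1,0,0,-0.008,0,1,0,0,0,0]'
```

```text
time_s: 6.83
tcp_pos: [0.5312, 0.0146, 0.091]
ee_rot: [-0.201, -3.134, 0.0]
wrist_force: [-0.3, 0.5, -2.8]
finger_gap: 0.0219
gripper_force: 45.0
time_s: 7.08
tcp_pos: [0.5315, 0.0145, 0.0868]
ee_rot: [-0.201, -3.135, 0.0]
wrist_force: [0.1, 0.8, -2.6]
finger_gap: 0.0214
gripper_force: 45.0
```

No contact force below the rim: the skirt has gone over. Continue down.

```bash
python3 -m creep '[1,0,0,-0.01,0,1,0,0,-0.01,0,1,0,0,-0.004,0,1,0,0,0,0]'
python3 -m creep '[1,0,0,-0.002,0,1,0,0,0,0]'
```

```text
time_s: 7.42
tcp_pos: [0.5317, 0.0145, 0.0805]
ee_rot: [0.201, 3.135, 0.0]
wrist_force: [-2.9, 0.1, 3.9]
finger_gap: 0.0214
gripper_force: 45.0
time_s: 7.58
tcp_pos: [0.5317, 0.0145, 0.0804]
ee_rot: [0.201, 3.135, 0.0]
wrist_force: [-7.2, -0.6, 10.5]
finger_gap: 0.0216
gripper_force: 45.0
```

Seated: TCP z .0804 (expected .080) with contact load. Release, then look straight down at the lug holes.

```bash
python3 -m creep '[-1,0,0,0,0,-1,0,0,0,0,-1,0,0,0,0,-1,0,0,0,0,-1,0,0,0,0]'
python3 -m creep '[-1,0,0,0.05,0,-1,0,0,0.1,0,-1,0,0,0.1,0,-1,0.1,-0.01,0.02,0,-1,0.11,-0.01,0,0]'
python3 -m creep '[-1,0.12,-0.02,0,0,-1,0.12,-0.02,0,0,-1,0.1,-0.005,0,0,-1,0,0,0,0,-1,0,0,0,0]'
python3 - <<'E'
from h import *
im,p=grab("wrist");cv2.imwrite("pics/w6.png",im)
print(manip.get_state()["tcp_pos"],p["position"])
b=im[40:250,130:410]
cv2.imwrite("pics/c6.png",cv2.resize(b,None,fx=2.8,fy=2.8,interpolation=cv2.INTER_CUBIC))
E
```

```text
time_s: 8.0
tcp_pos: [0.5316, 0.0145, 0.0793]
ee_rot: [-0.201, -3.135, -0.0]
wrist_force: [-0.5, 0.1, -0.6]
finger_gap: 0.0502
gripper_force: 0.0
time_s: 8.42
tcp_pos: [0.596, 0.0085, 0.1645]
ee_rot: [0.2, 3.129, 0.0]
wrist_force: [0.8, 0.4, -0.0]
finger_gap: 0.0843
gripper_force: 0.0
time_s: 8.83
tcp_pos: [0.6972, -0.0051, 0.1589]
ee_rot: [-0.201, -3.133, 0.0]
wrist_force: [-0.6, 0.2, -0.1]
finger_gap: 0.0933
gripper_force: 0.0
[ 0.69640145 -0.0050078   0.15956489] [0.63248987 0.00432675 0.32602124]
```

View pics/c6.png

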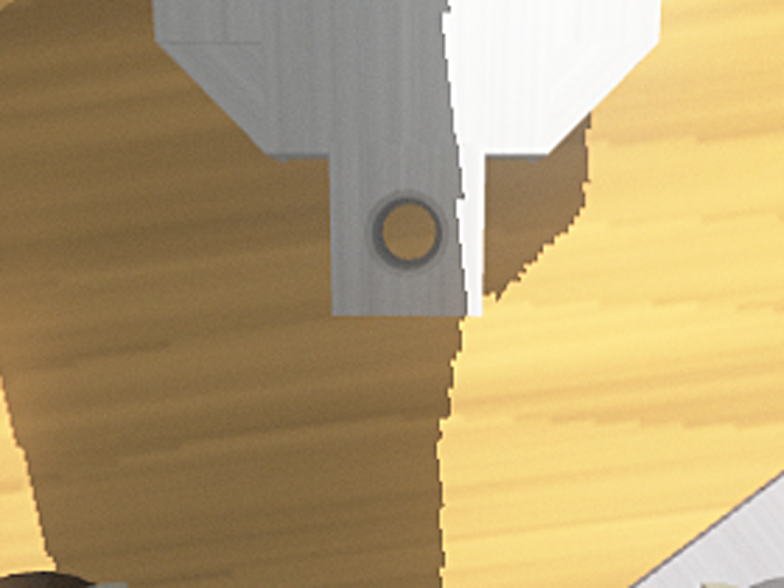

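Looking down: lid hole at crop (407,231) → pixel (275.4,122.5), box bore concentric at (276.1,121.8), bench visible through both. Lid lies home.

```bash
python3 - <<'E'
from h import *
p=manip.camera_params("wrist")
print(onz(p,[(275.4,122.5)],.072),onz(p,[(276.1,121.8)],.024),onz(p,[(276.1,121.8)],.030))
im=cv2.imread("pics/w6.png");g=im.astype(int)
m=np.zeros(im.shape[:2],np.uint8);s=np.s_[100:145,255:297];m[s]=((g[s][...,2]-g[s][...,0])>30)*255
c=max(cv2.findContours(m,0,2)[0],key=lambda c:cv2.contourArea(c) if cv2.boundingRect(c)[2]<40 else 0);print(cv2.minEnclosingCircle(c))
ps=manip.camera_params("scene")
print(np.degrees(manip.get_state()["joint_pos"]).round(1))
E
```

```text
[[0.63032589 0.00332739 0.072     ]] [[0.62962523 0.0037282  0.024     ]] [[0.62966469 0.00374273 0.03      ]]
((276.0, 122.5), 9.962529182434082)
[ -2.5  10.5  83.8  -0.   85.8 -85.2]
```

```bash
python3 -m creep '[-1,-0.058,-0.115,0,0,-1,-0.058,-0.115,0,0,-1,-0.058,-0.115,0,0,-1,-0.058,-0.115,0,0,-1,-0.059,-0.115,0,0]' >/dev/null
python3 -m creep '[-1,-0.059,-0.114,0,0,-1,-0.059,-0.114,0,0,-1,-0.059,-0.114,0,0,-1,0,0,0,0,-1,0,0,0,0]'
python3 - <<'E'
from h import *
im,p=grab("wrist");cv2.imwrite("pics/w7.png",im)
print(manip.get_state()["tcp_pos"],p["position"])
m=(im.max(2)<70).astype(np.uint8)*255;m[255:]=0
for c in cv2.findContours(m,0,2)[0]:
    if cv2.contourArea(c)>300: print(cv2.contourArea(c),cv2.boundingRect(c),cv2.minEnclosingCircle(c))
E
```

```text
time_s: 9.72
tcp_pos: [0.5546, -0.2811, 0.1611]
ee_rot: [0.205, 3.134, -0.001]
wrist_force: [-0.3, 0.7, 0.1]
finger_gap: 0.0929
gripper_force: 0.0
[ 0.55539295 -0.28002774  0.16102567] [ 0.4895006  -0.27136053  0.32797682]
394.5 (288, 237, 31, 18) ((303.0, 250.5), 15.403021812438965)
```

View pics/w7.png

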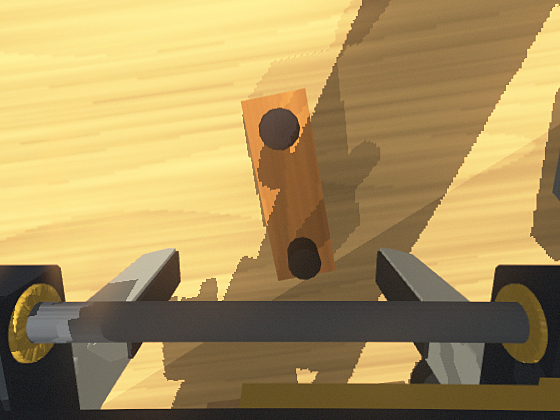

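Long pin's head top at ≈(279,128), radius 20 px; short pin (303,258).

```bash
python3 - <<'E'
from h import *
p=manip.camera_params("wrist");im=cv2.imread("pics/w7.png")
hsv=cv2.cvtColor(im,cv2.COLOR_BGR2HSV)
m=np.zeros(im.shape[:2],np.uint8);s=np.s_[100:160,250:310];m[s]=((im[s].max(2)<115)&(hsv[s][...,1]<110))*255
m=cv2.morphologyEx(m,cv2.MORPH_OPEN,np.ones((5,5)))
c=max(cv2.findContours(m,0,2)[0],key=cv2.contourArea);print(cv2.boundingRect(c),cv2.minEnclosingCircle(c))
X=onz(p,[(279,128),cv2.minEnclosingCircle(c)[0]],.100);print(X)
st=manip.get_state();R=cv2.Rodrigues(st["ee_rot"])[0]
b=X-R[:,1]*.0016;print("corrected",b,"move/0.3",(b-st["tcp_pos"])/.3, "z",(.074-st["tcp_pos"][2])/.3)
E
```

```text
(260, 109, 37, 40) ((279.0, 128.57894897460938), 20.644163131713867)
[[ 0.4930133  -0.26978942  0.1       ]
 [ 0.49334481 -0.26983223  0.1       ]]
corrected [[ 0.49280661 -0.27137601  0.10000011]
 [ 0.49313813 -0.27141882  0.10000011]] move/0.3 [[-0.20862112  0.02883909 -0.20341852]
 [-0.20751608  0.02869638 -0.20341852]] z -0.2900855596548481
```

```bash
python3 -m creep '[-1,-0.104,0.014,0,0,-1,-0.104,0.0145,0,0,-1,0,0,-0.1,0,-1,0,0,-0.1,0,-1,0,0,-0.05,0]' 30 >/dev/null
python3 -m creep '[-1,0,0,-0.04,0,0,0,0,0,0,0.5,0,0,0,0,1,0,0,0,0,1,0,0,0,0]'
python3 -m creep '[1,0,0,0,0,1,0,0,0,0,1,0,0,0,0,1,0,0,0,0,1,0,0,0,0]'
python3 -m creep '[1,0,0,0,0,1,0,0,0,0,1,0,0,0,0,1,0,0,0,0]'
```

```text
time_s: 10.6
tcp_pos: [0.4945, -0.2717, 0.0749]
ee_rot: [0.201, 3.134, -0.001]
wrist_force: [-0.1, -0.6, -0.3]
finger_gap: 0.0708
gripper_force: 0.0
time_s: 11.02
tcp_pos: [0.4938, -0.2716, 0.0735]
ee_rot: [0.201, 3.135, -0.0]
wrist_force: [-0.0, 0.5, -0.1]
finger_gap: 0.0379
gripper_force: 0.0
time_s: 11.35
tcp_pos: [0.4938, -0.2715, 0.0735]
ee_rot: [0.201, 3.135, 0.0]
wrist_force: [0.3, 0.2, 0.8]
finger_gap: 0.0242
gripper_force: 30.0
```

```bash
python3 -m creep '[1,0,0,0.03,0,1,0,0,0.09,0,1,0,0,0.1,0,1,0,0,0.085,0,1,0.057,0.114,0,0]' 45 
python3 -m creep '[1,0.057,0.114,0,0,1,0.057,0.114,0,0,1,0.057,0.114,0,0,1,0.057,0.114,0,0,1,0.057,0.114,0,0]' >/dev/null
python3 -m creep '[1,0.057,0.114,0,0,1,0.057,0.114,0,0,1,0,0,-0.03,0,1,0,0,0,0,1,0,0,0,0]'
python3 - <<'E'
from h import *
st=manip.get_state();print(st["tcp_pos"])
A=[grab(n)[0] for n in("wrist","scene","side")]
for n,i in zip("wsd",A): cv2.imwrite(f"pics/{n}8.png",i)
r=lambda i:cv2.resize(i,(390,290),interpolation=cv2.INTER_CUBIC)
u=np.hstack([r(A[1][120:240,200:360]),r(A[2][150:270,240:400])])
l=np.hstack([r(A[0]),r(A[0][200:300,210:345])])
cv2.imwrite("pics/c8.png",np.vstack([u,l]))
E
```

```text
time_s: 11.77
tcp_pos: [0.511, -0.2413, 0.1714]
ee_rot: [0.207, 3.129, -0.007]
wrist_force: [1.3, -1.0, -0.5]
finger_gap: 0.0238
gripper_force: 45.0
time_s: 12.6
tcp_pos: [0.6302, 0.0018, 0.1558]
ee_rot: [-0.2, -3.134, 0.001]
wrist_force: [0.3, -0.2, -0.5]
finger_gap: 0.0236
gripper_force: 45.0
[0.63018814 0.00181945 0.1557701 ]
```

View pics/c8.png

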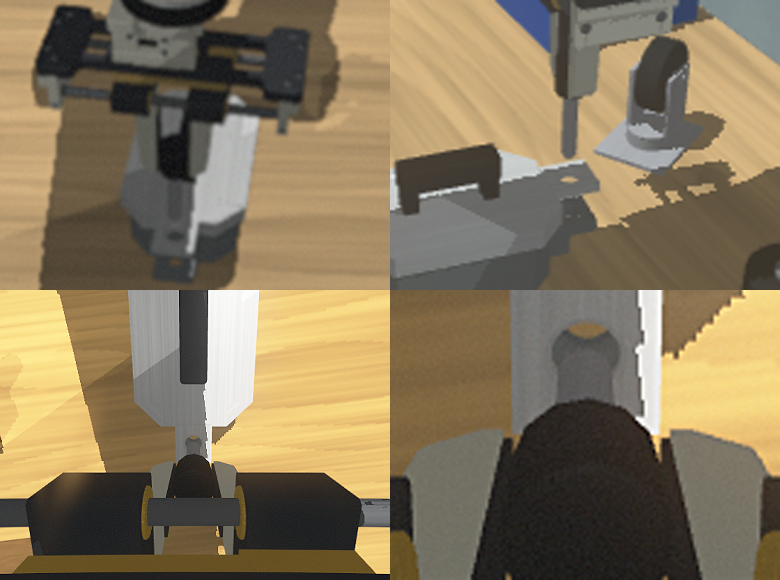

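The composite shows the pin upright in the fingers, its tip just above the lid hole: scene tip (272.6,211.9), hole (272.2,218); side tip (313.8,214.2), hole (314.3,224.9); wrist view shows it laterally centred on the hole.

```bash
python3 - <<'E'
from h import *
for n,t,h in [("scene",(272.6,211.9),(272.2,218.)),("side",(313.8,214.2),(314.3,224.9))]:
    p=manip.camera_params(n);a=onz(p,[t],.0903)[0];b=onz(p,[h],.072)[0];print(n,a,b,(b-a)*1000)
E
```

```text
scene [0.63544147 0.00438619 0.0903    ] [0.63709626 0.00361483 0.072     ] [  1.65479625  -0.77135636 -18.3       ]
side [0.6306343  0.00207281 0.0903    ] [ 0.6274428  -0.00724216  0.072     ] [ -3.19149808  -9.31496491 -18.3       ]
```

Lateral errors are ~1 mm; lower with force checks.

```bash
python3 -m creep '[1,0.002,0,-0.03,0,1,0,0,-0.03,0,1,0,0,-0.03,0,1,0,0,-0.02,0,1,0,0,0,0]'
python3 -m creep '[1,0,0,-0.02,0,1,0,0,-0.02,0,1,0,0,0,0]'
```

```text
time_s: 13.17
tcp_pos: [0.6303, 0.0019, 0.1206]
ee_rot: [-0.201, -3.132, 0.0]
wrist_force: [0.0, -0.9, 0.0]
finger_gap: 0.0244
gripper_force: 45.0
time_s: 13.42
tcp_pos: [0.6308, 0.0021, 0.1096]
ee_rot: [-0.201, -3.134, 0.0]
wrist_force: [-0.3, 0.5, -1.6]
finger_gap: 0.0238
gripper_force: 45.0
```

```bash
python3 -m creep '[1,0,0,-0.015,0,1,0,0,-0.015,0,1,0,0,-0.005,0,1,0,0,0,0]'
python3 -m creep '[1,0,0,-0.01,0,1,0,0,-0.01,0,1,0,0,0,0]'
```

```text
time_s: 13.75
tcp_pos: [0.631, 0.002, 0.0999]
ee_rot: [-0.201, -3.134, 0.0]
wrist_force: [-0.3, -0.6, -1.4]
finger_gap: 0.0241
gripper_force: 45.0
time_s: 14.0
tcp_pos: [0.631, 0.002, 0.0938]
ee_rot: [-0.201, -3.135, 0.0]
wrist_force: [-0.4, 0.2, -0.6]
finger_gap: 0.0243
gripper_force: 45.0
```

In the box hole without contact. Down to the head's seat.

```bash
python3 -m creep '[1,0,0,-0.015,0,1,0,0,-0.015,0,1,0,0,-0.012,0,1,0,0,-0.005,0,1,0,0,0,0]'
python3 -m creep '[1,0,0,-0.005,0,1,0,0,-0.003,0,1,0,0,0,0]'
```

```text
time_s: 14.42
tcp_pos: [0.6309, 0.002, 0.0797]
ee_rot: [-0.201, -3.134, 0.0]
wrist_force: [0.6, 0.4, -0.6]
finger_gap: 0.0239
gripper_force: 45.0
time_s: 14.67
tcp_pos: [0.6312, 0.002, 0.0779]
ee_rot: [-0.201, -3.135, 0.0]
wrist_force: [-0.0, -0.3, -0.8]
finger_gap: 0.0244
gripper_force: 45.0
```

```bash
python3 -m creep '[1,0,0,-0.003,0,1,0,0,0,0]'
python3 -m creep '[1,0,0,-0.003,0,1,0,0,0,0]'
```

```text
time_s: 14.83
tcp_pos: [0.6313, 0.002, 0.0774]
ee_rot: [0.201, 3.135, 0.0]
wrist_force: [-1.1, 0.2, 1.8]
finger_gap: 0.0243
gripper_force: 45.0
time_s: 15.0
tcp_pos: [0.6315, 0.002, 0.0769]
ee_rot: [0.201, 3.134, -0.0]
wrist_force: [-1.6, -0.4, 8.7]
finger_gap: 0.0237
gripper_force: 45.0
```

Head contact at 8.7 N. Release, retreat and check.

```bash
python3 -m creep '[-1,0,0,0,0,-1,0,0,0,0,-1,0,0,0,0,-1,0,0,0,0,-1,0,0,0,0]' >/dev/null
python3 -m creep '[-1,0,0,0,0,-1,0,0,0.03,0,-1,0,0,0.06,0,-1,0,0,0.1,0,-1,0,0,0.13,0]'
python3 -m creep '[-1,0,0,0.13,0,-1,-0.1,0.05,0.08,0,-1,-0.1,0.1,0,0,-1,-0.1,0.1,0,0,-1,-0.1,0.1,0,0]' >/dev/null
python3 -m creep '[-1,-0.1,0.1,0,0,-1,-0.1,0.1,0,0,-1,0,0.1,0,0,-1,0,0,0,0,-1,0,0,0,0]'
python3 - <<'E'
from h import *
A=[grab(n)[0] for n in("scene","side")]
r=lambda i:cv2.resize(i,(400,400),interpolation=cv2.INTER_CUBIC)
cv2.imwrite("pics/c9.png",np.hstack([cv2.resize(A[0][100:320,130:380],(400,400)),r(A[1][140:400,205:420])]))
E
```

```text
time_s: 15.83
tcp_pos: [0.6301, 0.0021, 0.1716]
ee_rot: [-0.201, -3.131, 0.0]
wrist_force: [0.7, -0.4, -0.2]
finger_gap: 0.0862
gripper_force: 0.0
time_s: 16.67
tcp_pos: [0.4534, 0.1954, 0.236]
ee_rot: [0.197, 3.135, 0.0]
wrist_force: [-0.6, 0.3, 0.1]
finger_gap: 0.093
gripper_force: 0.0
```

View pics/c9.png

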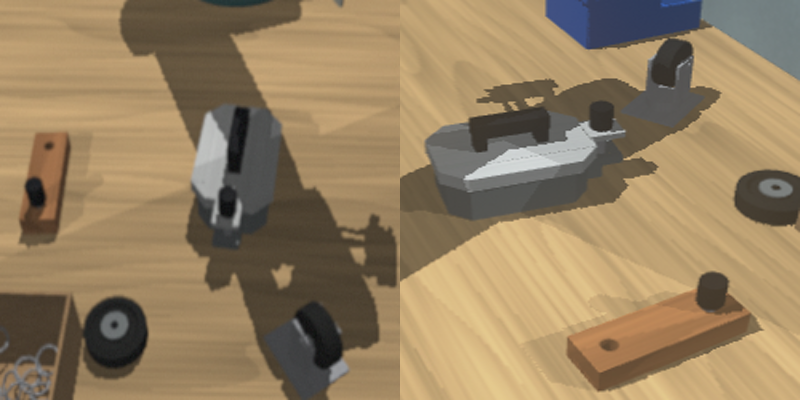

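The lid is home, the long pin's head rests on the lid's lug at crop (601,115), the short pin is still in the stand, and the castor and wheel have not moved. Handing in.

```bash
python3 -c "
from rig import manip
print(manip.hand_in())"
```

```text
the job is handed in; nothing more can be done
None
```

The lid is closed on the box and the long pin is pushed through both lugs with its head resting on the lid's lug. The short pin, castor and wheel were left alone, and the job was handed in at about 17 s; no verdict came back.

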